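# Lids back on the canisters

## Task

The washed lids are dry: pull every lid that is on the drying stand off its sprung jaws and close the canister of the same shape with it, and have each of these closed canisters standing on the narrow raised shelf, inside its low lip, lid lying flat and lined up. Canisters whose lid is not on the stand need nothing done, and nothing else on the worktop may be knocked over.

Things in the scene. Friction and masses are not known exactly. Their poses are not given: they have to be found in the camera images.
- stand: fixed aluminium lid stand, a bar 100 mm (x) by 300 mm (y), 20 mm high, origin under its centre. Lid stations at y = -95, 0, +95 mm. A lid in one has its axes along the stand's and its origin 41 mm above the worktop; sprung jaws on its two y sides hold the bead of its plug: pull straight up with about 10 N, free after 10 mm, clear of the stand after 30 mm.
- ledge: narrow raised wooden shelf, fixed: a board 95 mm deep (its x) and 400 mm long (its y), origin under its centre at worktop height, board's upper face 60 mm above the origin. A lip 8 mm high and 5 mm wide runs all round, leaving 85 mm by 390 mm inside, so the long canister must lie along the shelf.
- tub_round: open white ceramic canister, round, 68 mm across, 75 mm high, walls 4 mm; inside 60 mm across. Origin at the centre of its underside, z up. Stands loose on the worktop at the start, about 200 g. Its lid has the same shape and laps over by 2 mm a side.
- tub_square: open white ceramic canister, square, 64 mm by 64 mm, 65 mm high, walls 4 mm; inside 56 mm by 56 mm. Origin at the centre of its underside, z up. Stands loose on the worktop at the start, about 200 g. Its lid has the same shape and laps over by 2 mm a side.
- tub_long: open white ceramic canister, oblong, 120 mm (its x) by 64 mm (its y), 55 mm high, walls 4 mm; inside 112 mm by 56 mm. Origin at the centre of its underside, z up. Stands loose on the worktop at the start, about 200 g. Its lid has the same shape and laps over by 2 mm a side.
- lid_round: bamboo lid, round: plate 72 mm round, 6 mm thick; origin at centre of the plate's underside, z up. On top a bar handle 60 mm long (x), 14 mm wide (y), its top 32 mm above the origin. Below, a middle plug 36 (x) by 42 mm (y), 21 mm deep, and two ribs 8 mm deep that enter the canister with 4 mm spare a side, turned any way. Lies loose on it, no pressing. Starts in the stand, or absent. About 100 g.
- lid_square: bamboo lid, square: plate 68 mm by 68 mm, 6 mm thick; origin at centre of the plate's underside, z up. On top a bar handle 60 mm long (x), 14 mm wide (y), its top 32 mm above the origin. Below, a middle plug 36 (x) by 42 mm (y), 21 mm deep, and two ribs 8 mm deep that enter the canister with 3 mm spare a side. Lies loose on it, no pressing. Starts in the stand, or absent. About 100 g.
- lid_long: bamboo lid, oblong: plate 124 mm (x) by 68 mm (y), 6 mm thick; origin at centre of the plate's underside, z up. On top a bar handle 60 mm long (x), 14 mm wide (y), its top 32 mm above the origin. Below, a middle plug 36 (x) by 42 mm (y), 21 mm deep, and two ribs 8 mm deep that enter the canister with 3 mm spare a side. Lies loose on it, no pressing. Starts in the stand, or absent. About 100 g.
- can: plain steel food can, 66 mm across, 100 mm high; a bystander, origin under its centre, z up
- mug: white mug, 80 mm across, 90 mm high; a bystander, origin under its centre, z up
- mill: dark wooden pepper mill, 54 mm across, 140 mm high; a bystander, origin under its centre, z up
- tumbler: drinking glass, 70 mm across, 100 mm high; a bystander, origin under its centre, z up
- soap: green washing-up bottle, 60 mm across, 190 mm high; a bystander, origin under its centre, z up

How it is judged:
By the outcome, as a careful person would: the job done as asked, in the order asked, and still so for the second after the job is handed in, with the robot touching nothing.
Of lid_round, lid_square, lid_long only 2 to 3 are there at a start; the rules pass over those that are not, and their reading is None.
At some moment in a run one of tub_round, tub_square, tub_long may be knocked a few centimetres aside while the robot is not near it.
Once in a run the grip may slacken for a moment while it holds something.
It also fails if it takes over 210 s, if anything falls off the work surface, if the arm or the gripper's body presses on something with over 40 N, if the wrist force passes 120 N, or if a joint passes its speed limit or range.

## Robot

A 6-joint arm with a two-finger parallel gripper is mounted at the origin on the work surface. World frame = base frame: x ahead of the robot, y to its left, z up, the work surface at z = 0. Lengths are in m, angles in degrees, forces in N, time in s.
With the tool pointing down it reaches from about 0.3 to 0.75 m from the base axis. Payload 8.5 kg.
Tool frame: the origin (TCP) lies midway between the tips of the shut fingers; the grasp point (between the pads) lies 19 mm behind it; z points along the fingers, y is the line along which they close (so a half turn about z gives the same grasp; the last joint's range is limited). The gripper opens to 85 mm and grips with 20 to 120 N. Pads are 22 mm wide; open, the fingers measure 114 mm over their backs; the gripper's body (76 mm by 85 mm) begins 54 mm behind the grasp point. The pads swing forward as they close: fully open they stand 13 mm farther back than shut.
Start: joints at [62.378, 21.807, 74.336, -0, 83.858, -12.336], TCP at [0.145, 0.531, 0.231] pointing down, gripper open.
Joint ranges: [-178.18, 178.18], [-50.72, 133.34], [12.68, 142.11], [-81.47, 261.47], [9.98, 163.14], [-165.26, 165.26]. Speed limits (degrees/s): [136.94, 136.94, 180, 180, 180, 180].

## Interface

Orientations are given as a 3x3 rotation matrix whose columns are the frame's x, y, z axes.
In Python, from rig import observe, optics, order, spotter gives the robot as it stands.
- The arm moves only by the tool move_arm, never from a script. Its argument "series" is text: rows parted by semicolons, each of 5 numbers parted by spaces: the shift along the tool's x, y, z in cm, then the turn about the tool's z in degrees, then the opening, from -1 (shut) to 1 (fully open). A call has 1 to 8 rows; each row is the pose to reach, as a shift and turn from the pose commanded when the call began, along the tool's axes at that moment; what a row does not reach only later rows make up. A row lasts 1/8 s, in which the tool goes at most 62.5 mm and 10.7 degrees, less where a joint would pass 70% of its speed; a pose out of reach is approached as far as the arm can. A call with a gripper value outside its range is refused whole. The fingers move at their own pace and stop on an object; "force" is the grip in N (left out, the last holds). Time passes only in rows, so rows that repeat a pose let the fingers close. It gives the time, the measured TCP pose, the force, the opening and the grip force at its end, in the units of the state.
- observe(): the state, without advancing time (a new reading comes with each control period).
- optics.get_image(name): name is "side" or "top"; returns a dict with "pixels" (420x560x3 uint8, blue, green, red), "camera_matrix" (3x3 intrinsics, pixels), "rvec" (rotation vector, rad) and "tvec" (3), from world to camera coordinates, as OpenCV has them. Camera axes: x right, y down, z forward; pixel columns grow to the right and rows downward; lengths in m; the calibration is good to about 2 mm. A picture is of the moment at which its call begins. There is no depth.
- order.close_job(): hands the job in; it is judged then, once.
Trained networks look in the newest picture that a camera, given by its name, has taken for a name from the list of things; names that differ only in an ending like _2 or _b are one class to them, and where a whole thing is asked for, a point or a joint stands for the part that bears it (a point fixed in the world has none). Each returns a list of dicts, best first, with "score" (0 to 1); they miss things now and then, are a little off and sometimes report something else, mostly with a low value. They report only what shows in the picture. A call takes as long as a camera call.
- spotter.find_in(thing, camera): "point" ([x, y, z] in m, in world coordinates, good to about 4 mm: the middle of the surface that is visible of it).
- spotter.cut_out(thing, camera): "pixels" (420x560 bool, what is visible of it).
- spotter.mark_of(thing, camera): "point" ([x, y, z] in m, in world coordinates, good to about 4 mm: a listed point, or the origin of a listed thing).
The state is a dict: "time_s": time; "q": joint angles; "qvel": joint speeds; "joint_efforts": joint torques, N m; "position": TCP position; "tool_rot": TCP orientation; "ft_force": force on the tool from outside, world axes, zero at the start; "wrist_torque": the same for the moment, N m; "grip_width": finger opening in m; "gripper_force": force on a finger pad.
Only numpy, scipy, OpenCV 4.12 (cv2) and the standard library are available. Lean on these libraries where they do the work, as an engineer would, in place of code of your own. Each camera call takes 0.05 s, during which the arm holds its last target. There are 200 camera calls.

## Working session

There is one attempt and no reset: what is moved stays moved. The work goes in short steps, Python scripts to look and compute and a tool call to move; the robot and the scene stay as the last step left them, time stands still between calls to the robot, and variables do not carry over. Pictures are saved under pics/ and viewed, at most 14 in all, crops included, and the job is handed in when it is done.

Besides the shell and the picture viewer there is one more tool, called by a JSON object that holds its "method" and its "body", one argument or row to a line. move_arm: Moves the arm, as the interface text tells. Its arguments: {"type":"object","properties":{"series":{"type":"string"},"force":{"type":"number"}},"required":["series"]}

```bash
ls; mkdir -p pics; cat > look.py <<'E'
import numpy as np,cv2
from rig import observe,optics,order,spotter
def shot(n,f):
    d=optics.get_image(n); cv2.imwrite('pics/'+f,d['pixels']); return d
E
python3 - <<'E'
from look import *
for n in('side','top'):
    d=shot(n,n+'0.png'); R=cv2.Rodrigues(d['rvec'])[0]; print(n,(-R.T@d['tvec'].ravel()).round(3),R.round(2).tolist(),d['camera_matrix'][0,0])
    for t in['stand','ledge','tub_round','tub_square','tub_long','lid_round','lid_square','lid_long','can','mug','mill','tumbler','soap']:
        print(t,[(np.round(r['point'],3).tolist(),round(r['score'],2)) for r in spotter.mark_of(t,n)[:2]])
s=observe();print(s['time_s'],s['position'],np.round(s['tool_rot'],3).tolist(),s['grip_width'],s['ft_force'])
E
```

```text
pics
side [ 0.159 -1.025  1.334] [[0.94, -0.34, 0.01], [-0.26, -0.71, -0.65], [0.23, 0.61, -0.76]] 522.6963166624861
stand [([0.532, 0.307, 0.002], 0.71)]
ledge [([0.637, -0.122, -0.001], 0.94), ([0.472, -0.456, -0.001], 0.68)]
tub_round [([0.458, 0.06, 0.006], 0.73)]
tub_square [([0.431, -0.098, -0.003], 0.93), ([0.533, 0.308, 0.043], 0.51)]
tub_long [([0.445, -0.278, 0.004], 0.6)]
lid_round [([0.531, 0.308, 0.039], 0.54)]
lid_square [([0.442, 0.311, 0.04], 0.58)]
lid_long [([0.624, 0.3, 0.044], 0.58)]
can [([0.625, 0.299, 0.041], 0.74), ([0.468, -0.457, -0.001], 0.57)]
mug [([0.33, -0.459, -0.004], 0.8)]
mill [([0.791, 0.079, -0.002], 0.63)]
tumbler [([0.58, -0.489, -0.002], 0.9), ([0.325, -0.46, -0.004], 0.56)]
soap [([0.556, 0.495, -0.002], 0.81)]
top [ 0.226 -0.     1.616] [[-0.01, -1.0, -0.0], [-0.97, 0.01, -0.22], [0.22, 0.0, -0.97]] 535.4181687289123
stand [([0.529, 0.304, 0.003], 0.83), ([0.47, -0.46, 0.002], 0.54)]
ledge [([0.64, -0.126, -0.002], 0.84), ([0.329, -0.459, 0.002], 0.19)]
tub_round [([0.46, 0.061, 0.001], 0.94)]
tub_square [([0.434, -0.1, 0.001], 0.85)]
tub_long [([0.443, -0.278, 0.002], 0.8)]
lid_round [([0.556, 0.491, 0.004], 0.72), ([0.53, 0.308, 0.041], 0.65)]
lid_square [([0.436, 0.308, 0.039], 0.8)]
lid_long [([0.627, 0.301, 0.038], 0.8)]
can [([0.47, -0.46, 0.001], 0.89)]
mug [([0.327, -0.456, 0.001], 0.73)]
mill [([0.792, 0.081, -0.0], 0.7)]
tumbler [([0.579, -0.486, 0.003], 0.94)]
soap [([0.554, 0.493, 0.004], 0.77)]
1.4 [0.14499344 0.53052651 0.23131723] [[-0.965, 0.264, -0.0], [0.264, 0.965, -0.0], [0.0, -0.0, -1.0]] 0.08549797422695832 [ 0.44882741 -0.16719517 -0.27062041]
```

View pics/top0.png

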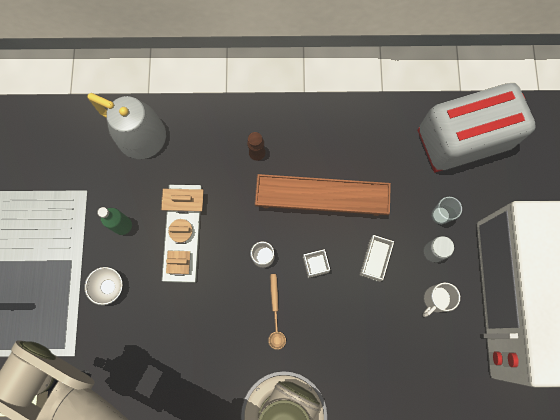

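View pics/side0.png

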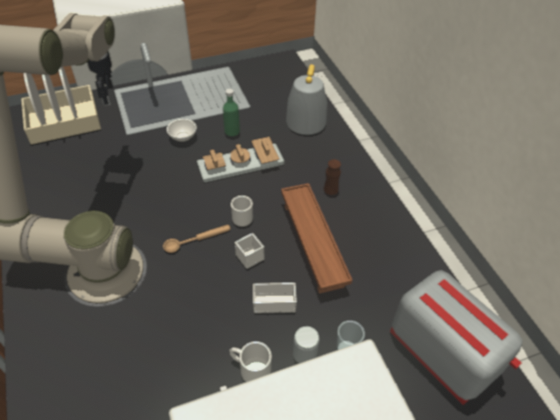

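The top view (stand at about (183,233), round, square and long tubs at (262,254), (316,263), (377,257), shelf at (323,194)) agrees with the networks, and all three lids are on the stand. I'll fit poses by silhouette in both views.

```bash
cat >> look.py <<'E'
from scipy.optimize import minimize
def box(a,b,z0,z1): return np.array([[x,y,z] for x in(-a/2,a/2) for y in(-b/2,b/2) for z in(z0,z1)])
def cyl(d,z0,z1):
    t=np.arange(0,2*np.pi,.15); return np.array([[d/2*np.cos(u),d/2*np.sin(u),z] for u in t for z in(z0,z1)])
H=box(.060,.014,.006,.032)
M=dict(stand=[box(.1,.3,0,.02)],ledge=[box(.095,.4,0,.068)],tub_round=[cyl(.068,0,.075)],tub_square=[box(.064,.064,0,.065)],tub_long=[box(.12,.064,0,.055)],
 lid_round=[cyl(.072,0,.006),H],lid_square=[box(.068,.068,0,.006),H],lid_long=[box(.124,.068,0,.006),H])
S=4
def proj(d,P): return cv2.projectPoints(P,d['rvec'],d['tvec'],d['camera_matrix'],None)[0].reshape(-1,2)
def raster(d,parts,p):
    x,y,z,a=p; R=np.array([[np.cos(a),-np.sin(a),0],[np.sin(a),np.cos(a),0],[0,0,1]])
    m=np.zeros((420*S,560*S),np.uint8)
    for q in parts:
        u=proj(d,q@R.T+[x,y,z])
        h=cv2.convexHull(((u+.5)*S*16).astype(np.int32)); cv2.fillConvexPoly(m,h,1,shift=4)
    return m
def fit(name,p0,cams=('side','top'),yaws=(0,),minscore=.05):
    D=[]
    for c in cams:
        d=optics.get_image(c); r=spotter.cut_out(name,c)
        u0=proj(d,np.array([[p0[0],p0[1],p0[2]+.03]]))[0]; best=None
        for k in r:
            mk=np.asarray(k['pixels']); ys,xs=np.nonzero(mk)
            if len(xs) and np.hypot(xs.mean()-u0[0],ys.mean()-u0[1])<25: best=mk;break
        if best is None: print(name,c,'no mask'); continue
        D.append((d,cv2.resize(best.astype(np.uint8),None,fx=S,fy=S,interpolation=cv2.INTER_NEAREST)))
    def cost(v):
        p=np.array([v[0],v[1],v[2],v[3]*10])
        return np.mean([1-(m&g).sum()/(m|g).sum() for d,m in D for g in[raster(d,M[name],p)]]) 
    res=[]
    for a in yaws:
        v=np.array([*p0,a/10]); sim=np.array([v]+[v+e for e in np.diag([.008,.008,.008,.015])])
        res.append(minimize(cost,v,method='Nelder-Mead',options=dict(initial_simplex=sim,xatol=2e-4,fatol=1e-4,maxiter=150)))
    b=min(res,key=lambda r:r.fun); x=b.x
    print(name,x[:3].round(4),'yaw',round(np.degrees(x[3]*10),1),'1-IoU',round(b.fun,3),'views',len(D)); return x
E
cat > f1.py <<'E'
from look import *
r=np.radians
fit('stand',(.531,.306,0),yaws=(r(-90),r(-95)))
fit('ledge',(.638,-.124,0),yaws=(r(0),r(-4)))
fit('tub_round',(.459,.06,0))
fit('tub_square',(.433,-.1,0),yaws=(r(10),r(-10)))
fit('tub_long',(.444,-.278,0),yaws=(r(-15),r(15)))
fit('lid_round',(.53,.308,.041),yaws=(r(-90),r(-80)))
fit('lid_square',(.438,.309,.041),yaws=(r(-90),r(-80)))
fit('lid_long',(.626,.301,.041),yaws=(r(-90),r(-80)))
print(observe()['time_s'])
E
time python3 f1.py
```

```text
stand [ 5.331e-01  3.068e-01 -4.000e-04] yaw -91.5 1-IoU 0.5 views 2
ledge [ 0.6411 -0.1219  0.0012] yaw -4.3 1-IoU 0.141 views 2
tub_round [0.4596 0.0578 0.0032] yaw 4.5 1-IoU 0.065 views 2
tub_square [ 0.433  -0.1001  0.0023] yaw 14.1 1-IoU 0.052 views 2
tub_long [ 0.4465 -0.2805  0.0031] yaw -18.0 1-IoU 0.05 views 2
lid_round [0.5329 0.306  0.0417] yaw -86.4 1-IoU 0.14 views 2
lid_square [0.4382 0.3097 0.0413] yaw -91.1 1-IoU 0.159 views 2
lid_long [0.6276 0.3015 0.0447] yaw -90.4 1-IoU 0.075 views 2
3.0
real	1m5.962s
user	0m21.216s
sys	0m14.170s
```

```bash
cat > ov.py <<'E'
from look import *
r=np.radians
P=dict(stand=(.533,.306,0,r(-92.5)),ledge=(.6411,-.1219,0,r(-4.3)),tub_long=(.4465,-.2805,0,r(-18)),tub_square=(.433,-.1,0,r(14)),lid_long=(.6276,.3015,.042,r(-92.5)),lid_square=(.438,.3097,.042,r(-92.5)))
out=[]
for c,(x,y) in(('top',(150,160)),('side',(190,130))):
    d=optics.get_image(c); im=cv2.resize(d['pixels'],None,fx=4,fy=4,interpolation=cv2.INTER_CUBIC)
    for n,p in P.items():
        for q in M[n]:
            cs,_=cv2.findContours(raster(d,[q],p),cv2.RETR_EXTERNAL,cv2.CHAIN_APPROX_NONE); cv2.drawContours(im,cs,-1,(0,255,0),1)
    k=cv2.resize(im[y*4:(y+(140 if c=='top' else 190))*4,x*4:(x+250)*4],(800,int(800/250*(140 if c=='top' else 190)))); cv2.imwrite('pics/ov_%s.png'%c,k); print(k.shape)
for c in('top','side'):
  for k in spotter.cut_out('ledge',c): 
    m=np.asarray(k['pixels']).astype(np.uint8); print(c,k['score'],m.sum(),cv2.boundingRect(m), cv2.minAreaRect(cv2.findNonZero(m)))
E
python3 ov.py
```

```text
(448, 800, 3)
(608, 800, 3)
top 0.72 4314 (255, 174, 136, 42) ((322.83209228515625, 194.7259063720703), (134.50477600097656, 33.53318786621094), 3.8785247802734375)
top 0.19 597 (98, 207, 34, 27) ((114.076904296875, 219.38458251953125), (37.164913177490234, 19.414506912231445), 33.6900634765625)
side 0.86 3363 (281, 186, 70, 106) ((315.1990966796875, 236.22805786132812), (112.68516540527344, 34.527679443359375), 68.31771087646484)
side 0.54 1123 (230, 341, 41, 40) ((252.34312438964844, 360.05535888671875), (36.27738952636719, 38.10790252685547), 70.55996704101562)
```

View pics/ov_top.png

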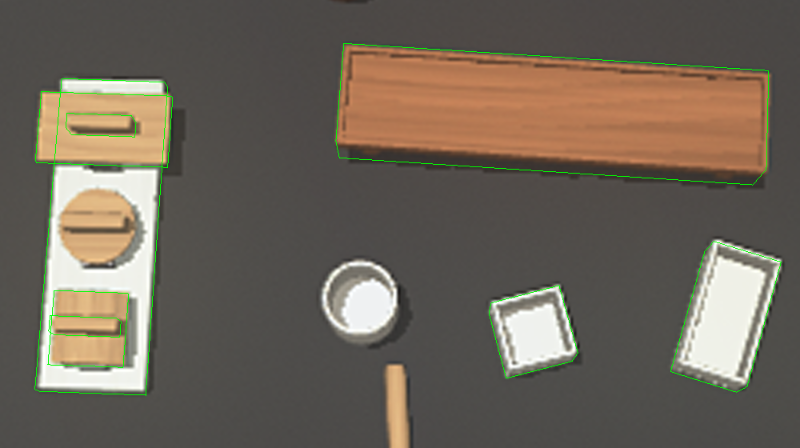

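View pics/ov_side.png

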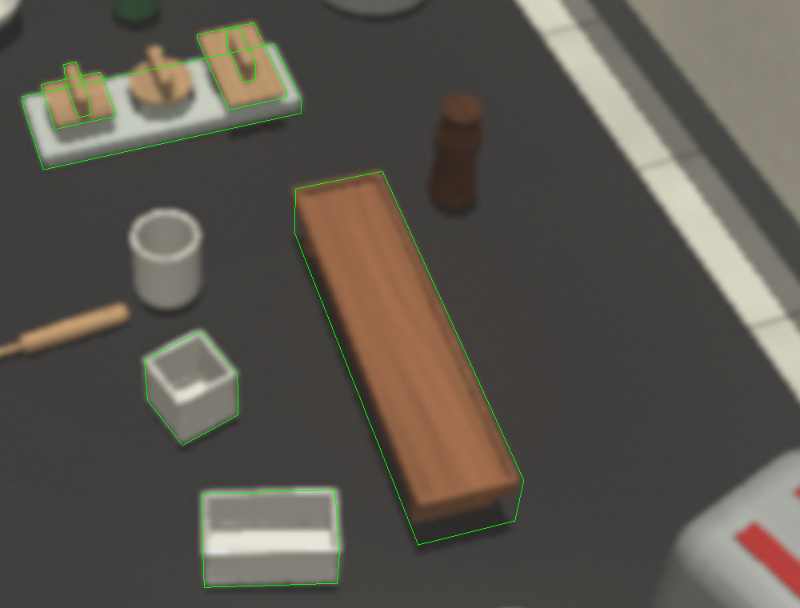

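```bash
cat >> look.py <<'E'
M['ledge']=[box(.095,.4,.046,.068)]
def plan(*way,start=None):
    """way: (x,y,z,theta) targets; prints shift cm/turn from each to the next; theta=world angle of tool y"""
    if start is None:
        s=observe(); R=np.array(s['tool_rot']); start=(*s['position'],np.degrees(np.arctan2(R[1,1],R[0,1])))
    print('from',np.round(start,4))
    for w in way:
        a=np.radians(start[3]); R=np.array([[np.sin(a)*-1,np.cos(a),0],[np.cos(a),np.sin(a),0],[0,0,-1]]).copy()
        # y=(cos,sin,0), z=(0,0,-1), x=y cross z
        y=np.array([np.cos(a),np.sin(a),0]); z=np.array([0,0,-1.]); R=np.c_[np.cross(y,z),y,z]
        d=R.T@(np.array(w[:3])-start[:3])*100; t=start[3]-w[3]
        n=max(np.linalg.norm(d)/6.25,abs(t)/10.7); print(np.round(w,3),'->',*d.round(2),round(t,1),'rows>=',round(n,1)); start=w
E
sed -i 's/; R=np.array(\[\[np.sin(a)\*-1.*copy()$//' look.py
python3 - <<'E'
from look import *
l=fit('ledge',(.641,-.122,0),yaws=(np.radians(-4),))
s=observe();print(np.round(s['tool_rot'],3).tolist())
a=l[3]*10;th=np.degrees(a)
slot=lambda v:(l[0]-np.sin(a)*v,l[1]+np.cos(a)*v)
for v in(-.12,0,.11): print(np.round(slot(v),4))
q=slot(0)
plan((.433,-.1,.2,14),(.433,-.1,.018,14),(.433,-.1,.16,14),(*q,.16,th),(*q,.08,th),(*q,.2,th))
E
```

```text
ledge [ 0.6372 -0.1219  0.0012] yaw -4.5 1-IoU 0.04 views 2
[[-0.965, 0.264, 0.0], [0.264, 0.965, -0.0], [-0.0, -0.0, -1.0]]
[ 0.6278 -0.2415]
[ 0.6372 -0.1219]
[ 0.6458 -0.0122]
from [ 0.145   0.5305  0.2313 74.7141]
[ 0.433 -0.1    0.2   14.   ] -> -44.4 -53.23 3.13 60.7 rows>= 11.1
[ 0.433 -0.1    0.018 14.   ] -> 0.0 0.0 18.2 0 rows>= 2.9
[ 0.433 -0.1    0.16  14.   ] -> 0.0 0.0 -14.2 0 rows>= 2.3
[ 0.637 -0.122  0.16  -4.476] -> -7.06 19.28 0.0 18.5 rows>= 3.3
[ 0.637 -0.122  0.08  -4.476] -> 0.0 0.0 8.0 0.0 rows>= 1.3
[ 0.637 -0.122  0.2   -4.476] -> 0.0 0.0 -12.0 0.0 rows>= 1.9
```

{"method": "move_arm", "body": {
  "series": "-6 -7 0.4 0 1;-12 -14 0.8 0 1;-17 -20.5 1.2 0 1;-22.2 -26.6 1.5 0 1;-22.2 -26.6 1.5 0 1;-22.2 -26.6 1.5 0 1;-22.2 -26.6 1.5 0 1",
  "force": 80
}}

```text
time_s: 4.28
position: [0.2898, 0.214, 0.2165]
tool_rot: [[-0.964, 0.268, 0.0], [0.268, 0.964, 0.0], [-0.0, 0.0, -1.0]]
ft_force: [-0.7, 0.6, 0.3]
grip_width: 0.0853
gripper_force: 0.0
```

{"method": "move_arm", "body": {
  "series": "-5.5 -6.6 0.4 10 1;-11 -13.3 0.8 20 1;-16.5 -20 1.2 30 1;-22.2 -26.6 1.6 40 1;-22.2 -26.6 1.6 50 1;-22.2 -26.6 1.6 60.7 1;-22.2 -26.6 1.6 60.7 1;-22.2 -26.6 1.6 60.7 1"
}}

```text
time_s: 5.28
position: [0.4329, -0.0985, 0.2003]
tool_rot: [[-0.245, 0.97, -0.0], [0.97, 0.245, 0.001], [0.001, -0.0, -1.0]]
ft_force: [-0.2, 0.4, -0.1]
grip_width: 0.0853
gripper_force: 0.0
```

```bash
python3 - <<'E'
from look import *
p=fit('tub_square',(.433,-.1,0),yaws=(np.radians(14),))
plan((.433,-.1,.018,14))
E
```

```text
tub_square side no mask
tub_square [ 0.4996 -0.0927 -0.4271] yaw 211.0 1-IoU 0.814 views 1
from [ 0.4329 -0.0987  0.2006 14.1413]
[ 0.433 -0.1    0.018 14.   ] -> -0.13 -0.02 18.26 0.1 rows>= 2.9
```

{"method": "move_arm", "body": {
  "series": "-0.1 0 5 0 1;-0.1 0 10 0 1;-0.1 0 15 0 1;-0.1 0 18.2 0 1;-0.1 0 18.2 0 1;-0.1 0 18.2 0 0.3;-0.1 0 18.2 0 0.3;-0.1 0 18.2 0 0.3"
}}

```text
time_s: 6.48
position: [0.4341, -0.101, 0.02]
tool_rot: [[-0.242, 0.97, 0.003], [0.97, 0.242, -0.002], [-0.002, 0.003, -1.0]]
ft_force: [-0.1, 0.3, 8.9]
grip_width: 0.0635
gripper_force: 88.1
```

{"method": "move_arm", "body": {
  "series": "0 0 0 0 0;0 0 0 0 0;0 0 0 0 0;0 0 -2 0 0"
}}

```text
time_s: 6.98
position: [0.4331, -0.1005, 0.039]
tool_rot: [[-0.242, 0.97, -0.0], [0.97, 0.242, 0.0], [0.0, -0.0, -1.0]]
ft_force: [0.8, -0.3, -1.5]
grip_width: 0.063
gripper_force: 88.1
```

```bash
python3 - <<'E'
from look import *
plan((.4331,-.1005,.15,14),(.637,-.122,.15,-4.5),(.637,-.122,.081,-4.5),(.637,-.122,.2,-4.5),(.459,.059,.2,-4.5),(.459,.059,.025,-4.5))
E
```

```text
from [ 0.4331 -0.1005  0.039  14.0223]
[ 0.433 -0.1    0.15  14.   ] -> 0.0 0.0 -11.1 0.0 rows>= 1.8
[ 0.637 -0.122  0.15  -4.5  ] -> -7.02 19.26 0.0 18.5 rows>= 3.3
[ 0.637 -0.122  0.081 -4.5  ] -> 0.0 0.0 6.9 0.0 rows>= 1.1
[ 0.637 -0.122  0.2   -4.5  ] -> 0.0 0.0 -11.9 0.0 rows>= 1.9
[ 0.459  0.059  0.2   -4.5  ] -> 16.65 -19.17 0.0 0.0 rows>= 4.1
[ 0.459  0.059  0.025 -4.5  ] -> 0.0 0.0 17.5 0.0 rows>= 2.8
```

{"method": "move_arm", "body": {
  "series": "0 0 -5 0 0;0 0 -11.1 0 0;-1.8 4.8 -11.1 5 0;-3.5 9.6 -11.1 9 0;-5.3 14.5 -11.1 14 0;-7 19.3 -11.1 18.5 0;-7 19.3 -11.1 18.5 0;-7 19.3 -11.1 18.5 0"
}}

```text
time_s: 7.98
position: [0.6368, -0.1216, 0.1497]
tool_rot: [[0.078, 0.997, -0.0], [0.997, -0.078, 0.0], [0.0, -0.0, -1.0]]
ft_force: [-0.4, 0.5, -2.3]
grip_width: 0.0632
gripper_force: 89.1
```

{"method": "move_arm", "body": {
  "series": "0 0 3 0 0;0 0 5.5 0 0;0 0 6.8 0 0;0 0 6.8 0 0;0 0 6.8 0 0"
}}

```text
time_s: 8.6
position: [0.6376, -0.122, 0.0824]
tool_rot: [[0.078, 0.997, 0.001], [0.997, -0.078, -0.001], [-0.0, 0.001, -1.0]]
ft_force: [0.6, -0.6, -1.6]
grip_width: 0.0631
gripper_force: 91.4
```

{"method": "move_arm", "body": {
  "series": "0 0 0.2 0 0;0 0 0.3 0 0;0 0 0.3 0 0;0 0 0.3 0 0"
}}

```text
time_s: 9.1
position: [0.6377, -0.122, 0.08]
tool_rot: [[0.078, 0.997, 0.002], [0.997, -0.078, -0.001], [-0.001, 0.002, -1.0]]
ft_force: [-2.5, 1.0, 7.6]
grip_width: 0.0635
gripper_force: 91.8
```

Contact with the shelf (7.6 N, z = 0.080). Release, retreat and go to the round tub.

{"method": "move_arm", "body": {
  "series": "0 0 0 0 0.5;0 0 0 0 1;0 0 0 0 1;0 0 0 0 1;0 0 -4 0 1;0 0 -8 0 1;0 0 -12 0 1"
}}

```text
time_s: 9.98
position: [0.6374, -0.1218, 0.1996]
tool_rot: [[0.078, 0.997, -0.0], [0.997, -0.078, 0.0], [0.0, -0.0, -1.0]]
ft_force: [0.4, -0.3, -0.0]
grip_width: 0.0853
gripper_force: 0.0
```

{"method": "move_arm", "body": {
  "series": "4 -5 0 0 1;8 -10 0 0 1;12 -15 0 0 1;16.6 -19.2 0 0 1;16.6 -19.2 0 0 1;16.6 -19.2 0 0 1"
}}

```text
time_s: 10.72
position: [0.4595, 0.0586, 0.1987]
tool_rot: [[0.078, 0.997, 0.001], [0.997, -0.078, -0.0], [-0.0, 0.001, -1.0]]
ft_force: [0.6, -1.0, -1.0]
grip_width: 0.0852
gripper_force: 0.0
```

```bash
python3 - <<'E'
from look import *
fit('tub_square',(.637,-.122,.06),yaws=(np.radians(-4),))
print([(np.round(r['point'],3),r['score']) for r in spotter.mark_of('tub_round','side')[:2]])
plan((.4595,.059,.025,-4.5))
shot('side','s1.png');shot('top','t1.png')
E
```

```text
tub_square [ 0.638  -0.1207  0.0626] yaw -4.6 1-IoU 0.071 views 2
[(array([0.459, 0.061, 0.002]), 0.83), (array([ 0.47 , -0.456, -0.003]), 0.53)]
from [ 0.4597  0.0579  0.1981 -4.5612]
[ 0.46   0.059  0.025 -4.5  ] -> 0.11 -0.03 17.31 -0.1 rows>= 2.8
```

View pics/s1.png

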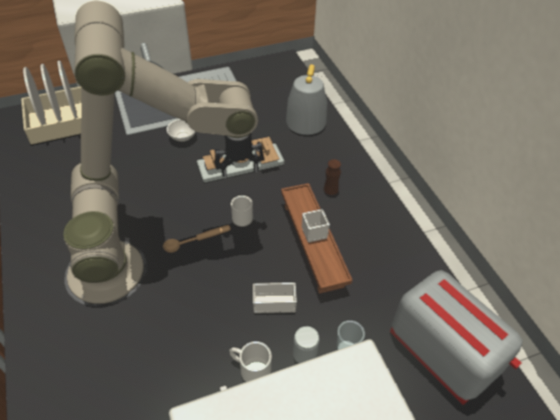

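The square tub stands upright on the shelf at (316,225) and the round tub is unmoved at (242,211), with the gripper above it.

{"method": "move_arm", "body": {
  "series": "0.1 0 5 0 1;0.1 0 10 0 1;0.1 0 15 0 1;0.1 0 17.3 0 1;0.1 0 17.3 0 1;0.1 0 17.3 0 0.3;0.1 0 17.3 0 0.3;0.1 0 17.3 0 0.3"
}}

```text
time_s: 12.08
position: [0.4599, 0.0595, 0.0269]
tool_rot: [[0.078, 0.997, 0.003], [0.997, -0.078, -0.001], [-0.0, 0.003, -1.0]]
ft_force: [0.3, -0.8, 7.0]
grip_width: 0.0659
gripper_force: 89.4
```

{"method": "move_arm", "body": {
  "series": "0 0 0 0 0;0 0 0 0 0;0 0 -6 0 0;0 0 -12.5 0 0;0 0 -12.5 0 0"
}}

```text
time_s: 12.7
position: [0.461, 0.0595, 0.1551]
tool_rot: [[0.078, 0.997, 0.01], [0.997, -0.078, -0.001], [-0.001, 0.01, -1.0]]
ft_force: [-0.6, -0.2, -2.5]
grip_width: 0.0663
gripper_force: 91.0
```

```bash
python3 - <<'E'
from look import *
plan((.6458,-.0122,.15,-4.5),(.6458,-.0122,.087,-4.5))
E
```

```text
from [ 0.461   0.0595  0.1551 -4.4745]
[ 0.646 -0.012  0.15  -4.5  ] -> -5.71 18.98 0.51 0.0 rows>= 3.2
[ 0.646 -0.012  0.087 -4.5  ] -> 0.0 0.0 6.3 0.0 rows>= 1.0
```

{"method": "move_arm", "body": {
  "series": "-1.4 4.8 0 0 0;-2.8 9.5 0 0 0;-4.3 14.2 0 0 0;-5.7 19 0 0 0;-5.7 19 0 0 0;-5.7 19 0 0 0;-5.7 19 3 0 0;-5.7 19 5.5 0 0"
}}

```text
time_s: 13.7
position: [0.6428, -0.0113, 0.0948]
tool_rot: [[0.078, 0.997, -0.001], [0.997, -0.078, 0.0], [0.0, -0.001, -1.0]]
ft_force: [0.6, 0.4, -2.3]
grip_width: 0.0663
gripper_force: 90.8
```

{"method": "move_arm", "body": {
  "series": "0 0 0.4 0 0;0 0 0.8 0 0;0 0 0.9 0 0;0 0 0.9 0 0"
}}

```text
time_s: 14.2
position: [0.6443, -0.012, 0.087]
tool_rot: [[0.078, 0.997, 0.001], [0.997, -0.078, -0.0], [-0.0, 0.001, -1.0]]
ft_force: [0.2, 0.4, -2.0]
grip_width: 0.0662
gripper_force: 90.8
```

{"method": "move_arm", "body": {
  "series": "0 0.1 0.1 0 0;0 0.1 0.2 0 0;0 0.1 0.2 0 0"
}}

```text
time_s: 14.58
position: [0.645, -0.0121, 0.0869]
tool_rot: [[0.078, 0.997, 0.001], [0.997, -0.078, -0.001], [-0.0, 0.002, -1.0]]
ft_force: [-6.9, 0.8, 14.0]
grip_width: 0.0661
gripper_force: 92.2
```

{"method": "move_arm", "body": {
  "series": "0 0 0 0 0.5;0 0 0 0 1;0 0 0 0 1;0 0 0 0 1;0 0 -4 0 1;0 0 -8 0 1;0 0 -12 0 1;0 0 -12 0 1"
}}

```text
time_s: 15.58
position: [0.6462, -0.0123, 0.2077]
tool_rot: [[0.078, 0.997, 0.006], [0.997, -0.078, -0.001], [-0.001, 0.006, -1.0]]
ft_force: [-2.0, 0.5, 0.5]
grip_width: 0.0854
gripper_force: 0.0
```

```bash
python3 - <<'E'
from look import *
p=fit('tub_long',(.4455,-.28,0),yaws=(np.radians(-18),))
plan((p[0],p[1],.2,72),(p[0],p[1],.018,72),(p[0],p[1],.16,72),(.628,-.2415,.16,-4.5),(.628,-.2415,.08,-4.5))
E
```

```text
tub_long [ 0.4466 -0.2801  0.0027] yaw -18.2 1-IoU 0.05 views 2
from [ 0.6446 -0.0121  0.2028 -4.4913]
[ 0.447 -0.28   0.2   72.   ] -> -28.27 -17.64 0.28 -76.5 rows>= 7.1
[ 4.47e-01 -2.80e-01  1.80e-02  7.20e+01] -> 0.0 0.0 18.2 0 rows>= 2.9
[ 0.447 -0.28   0.16  72.   ] -> 0.0 0.0 -14.2 0 rows>= 2.3
[ 0.628 -0.242  0.16  -4.5  ] -> -16.06 9.27 0.0 76.5 rows>= 7.1
[ 0.628 -0.242  0.08  -4.5  ] -> 0.0 0.0 8.0 0.0 rows>= 1.3
```

{"method": "move_arm", "body": {
  "series": "-4.7 -3 0 -10 1;-9.4 -6 0 -20 1;-14.1 -9 0 -30 1;-18.8 -12 0 -40 1;-23.5 -15 0 -50 1;-28.2 -17.7 0 -60 1;-28.2 -17.7 0 -70 1;-28.2 -17.7 0 -76.5 1"
}}

```text
time_s: 16.77
position: [0.4458, -0.2799, 0.2032]
tool_rot: [[-0.952, 0.306, -0.002], [0.306, 0.952, 0.002], [0.002, 0.001, -1.0]]
ft_force: [-0.3, 0.6, -0.1]
grip_width: 0.0853
gripper_force: 0.0
```

{"method": "move_arm", "body": {
  "series": "0 0 0 0 1;0 0 0 0 1"
}}

```text
time_s: 17.02
position: [0.4465, -0.2792, 0.2038]
tool_rot: [[-0.951, 0.311, -0.001], [0.311, 0.951, 0.001], [0.001, 0.0, -1.0]]
ft_force: [0.1, -0.1, -0.9]
grip_width: 0.0855
gripper_force: 0.0
```

```bash
python3 - <<'E'
from look import *
fit('tub_round',(.645,-.012,.06)); 
print([(np.round(r['point'],3),r['score']) for r in spotter.mark_of('tub_long','side')[:2]])
plan((.4466,-.2801,.018,72))
E
```

```text
tub_round [ 0.641  -0.0103  0.06  ] yaw 5.5 1-IoU 0.179 views 2
[(array([ 0.443, -0.28 ,  0.   ]), 0.74)]
from [ 0.4466 -0.2793  0.2043 71.9915]
[ 4.47e-01 -2.80e-01  1.80e-02  7.20e+01] -> -0.02 -0.08 18.63 -0.0 rows>= 3.0
```

{"method": "move_arm", "body": {
  "series": "0 0 5 0 1;0 0 10 0 1;0 0 15 0 1;0 0 18.6 0 1;0 0 18.6 0 1;0 0 18.6 0 0.3;0 0 18.6 0 0.3;0 0 18.6 0 0.3"
}}

```text
time_s: 18.27
position: [0.4474, -0.2801, 0.0204]
tool_rot: [[-0.951, 0.309, 0.003], [0.309, 0.951, -0.003], [-0.004, -0.002, -1.0]]
ft_force: [-0.1, 0.9, 7.6]
grip_width: 0.063
gripper_force: 88.5
```

{"method": "move_arm", "body": {
  "series": "0 0 0 0 0;0 0 0 0 0;0 0 -6 0 0;0 0 -12.5 0 0;0 0 -12.5 0 0;0 0 -12.5 0 0"
}}

```text
time_s: 19.02
position: [0.4462, -0.279, 0.1432]
tool_rot: [[-0.951, 0.309, -0.0], [0.309, 0.951, 0.0], [0.0, 0.0, -1.0]]
ft_force: [0.4, 0.5, -2.7]
grip_width: 0.0628
gripper_force: 90.2
```

```bash
python3 - <<'E'
from look import *
plan((.628,-.2415,.145,-4.5),(.628,-.2415,.08,-4.5))
E
```

```text
from [ 0.4462 -0.279   0.1432 72.0165]
[ 0.628 -0.242  0.145 -4.5  ] -> -16.13 9.18 -0.18 76.5 rows>= 7.2
[ 0.628 -0.242  0.08  -4.5  ] -> 0.0 0.0 6.5 0.0 rows>= 1.0
```

{"method": "move_arm", "body": {
  "series": "-2.3 1.3 0 10 0;-4.6 2.6 0 20 0;-6.9 3.9 0 30 0;-9.2 5.2 0 40 0;-11.5 6.6 0 50 0;-14 7.9 0 60 0;-16.1 9.2 0 70 0;-16.1 9.2 0 76.5 0"
}}

```text
time_s: 20.02
position: [0.6286, -0.2405, 0.1402]
tool_rot: [[0.081, 0.997, -0.004], [0.997, -0.081, 0.002], [0.002, -0.004, -1.0]]
ft_force: [-0.5, 0.1, -1.7]
grip_width: 0.0628
gripper_force: 89.9
```

{"method": "move_arm", "body": {
  "series": "0 0 0 0 0;0 0 2 0 0;0 0 4 0 0;0 0 5.6 0 0;0 0 5.6 0 0;0 0 5.6 0 0"
}}

```text
time_s: 20.78
position: [0.6284, -0.2418, 0.0879]
tool_rot: [[0.078, 0.997, 0.001], [0.997, -0.078, -0.0], [-0.0, 0.001, -1.0]]
ft_force: [-0.6, -0.4, -2.4]
grip_width: 0.0628
gripper_force: 89.9
```

{"method": "move_arm", "body": {
  "series": "0 0 0.3 0 0;0 0 0.6 0 0;0 0 0.8 0 0;0 0 0.8 0 0;0 0 0.8 0 0"
}}

```text
time_s: 21.4
position: [0.6281, -0.2416, 0.0804]
tool_rot: [[0.078, 0.997, 0.0], [0.997, -0.078, -0.001], [-0.001, 0.001, -1.0]]
ft_force: [-1.6, 2.3, 5.2]
grip_width: 0.063
gripper_force: 90.6
```

{"method": "move_arm", "body": {
  "series": "0 0 0 0 0.5;0 0 0 0 1;0 0 0 0 1;0 0 0 0 1;0 0 -4 0 1;0 0 -8 0 1;0 0 -13 0 1;0 0 -17 0 1"
}}

```text
time_s: 22.4
position: [0.6282, -0.2416, 0.2515]
tool_rot: [[0.078, 0.997, 0.001], [0.997, -0.078, -0.001], [-0.001, 0.001, -1.0]]
ft_force: [0.3, -0.3, 0.7]
grip_width: 0.0855
gripper_force: 0.0
```

{"method": "move_arm", "body": {
  "series": "6 -2 0 0 1;12 -4 0 0 1;18 -6 0 0 1;24 -8 0 0 1;30 -10 0 0 1;36 -12 0 0 1;36 -12 0 0 1;36 -12 0 0 1"
}}

```text
time_s: 23.4
position: [0.5367, 0.1266, 0.2493]
tool_rot: [[0.078, 0.997, 0.0], [0.997, -0.078, -0.0], [-0.0, 0.0, -1.0]]
ft_force: [-0.2, 0.1, 0.1]
grip_width: 0.0852
gripper_force: 0.0
```

```bash
cat > f2.py <<'E'
from look import *
r=np.radians
fit('tub_round',(.645,-.012,.06))
fit('tub_square',(.637,-.122,.06),yaws=(r(-4),))
fit('tub_long',(.628,-.2415,.06),yaws=(r(-94),))
fit('ledge',(.637,-.122,0),yaws=(r(-4),))
for n in('lid_round','lid_square','lid_long'):
  for c in('side','top'): print(n,c,[np.round(k['point'],4).tolist() for k in spotter.mark_of(n,c) if k['point'][1]>.25 and abs(k['point'][2]-.04)<.015])
shot('top','t2.png');shot('side','s2.png')
print(observe()['time_s']);plan()
E
python3 f2.py
```

```text
tub_round [ 0.6372 -0.0102  0.0652] yaw 7.5 1-IoU 0.088 views 2
tub_square side no mask
tub_square [ 0.64   -0.1204  0.06  ] yaw -4.5 1-IoU 0.046 views 1
tub_long [ 0.6289 -0.2416  0.0629] yaw -95.8 1-IoU 0.05 views 2
ledge [ 0.6379 -0.1216 -0.0028] yaw -4.8 1-IoU 0.63 views 2
lid_round side [[0.5319, 0.3084, 0.039]]
lid_round top [[0.5337, 0.3106, 0.0414]]
lid_square side [[0.439, 0.3103, 0.0399]]
lid_square top [[0.4358, 0.3084, 0.0382]]
lid_long side [[0.6246, 0.2981, 0.0434]]
lid_long top [[0.6271, 0.3026, 0.0392]]
24.6
from [ 0.5366  0.1267  0.2493 -4.4858]
```

View pics/t2.png

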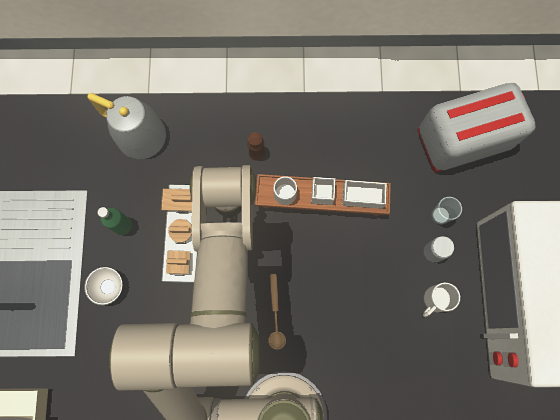

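```bash
python3 - <<'E'
import cv2,numpy as np
a=cv2.imread('pics/t2.png')[165:225,245:400];b=cv2.imread('pics/s2.png')[170:300,260:370]
a=cv2.resize(a,(780,302),interpolation=cv2.INTER_CUBIC);b=cv2.resize(b,(252,298),interpolation=cv2.INTER_CUBIC)
c=np.zeros((600,780,3),np.uint8);c[:302]=a;c[302:,:252]=b;cv2.imwrite('pics/z2.png',c)
E
```

```text
(no output)
```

View pics/z2.png

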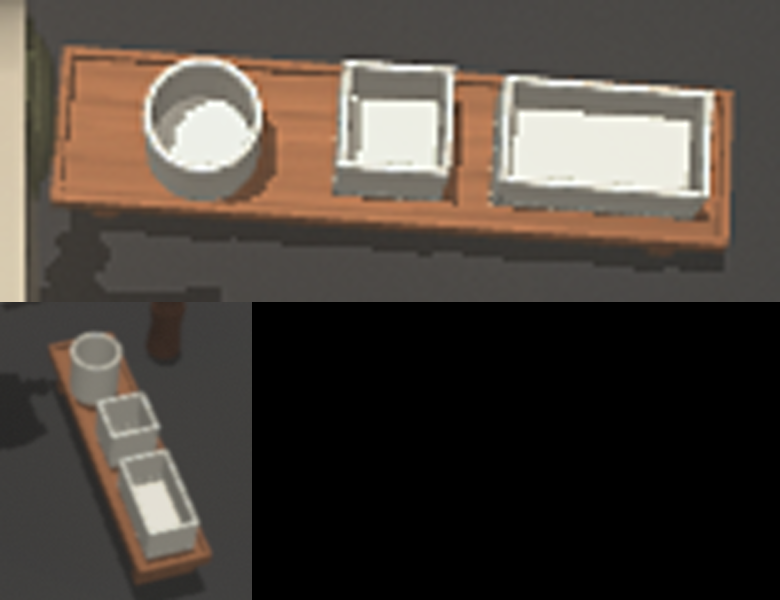

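```bash
python3 - <<'E'
from look import *
def ell(z,d=.068): t=np.arange(0,6.3,.1); return np.c_[d/2*np.cos(t),d/2*np.sin(t),0*t+z]
c=np.zeros((600,800,3),np.uint8)
for j,(cam,(x,y,w,h)) in enumerate((('top',(265,165,50,50)),('side',(275,175,50,50)))):
    d=optics.get_image(cam)
    for k,p in enumerate(((.645,-.012,.06),(.638,-.010,.062))):
        im=cv2.resize(d['pixels'],None,fx=6,fy=6,interpolation=cv2.INTER_CUBIC)
        for z in(0,.075): cv2.polylines(im,[((proj(d,ell(z)+p)+.5)*6).astype(np.int32)],1,(0,255,0),1)
        c[300*j:300*j+300,400*k:400*k+300]=im[y*6:y*6+300,x*6:x*6+300]
cv2.imwrite('pics/z3.png',c)
E
```

```text
(no output)
```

View pics/z3.png

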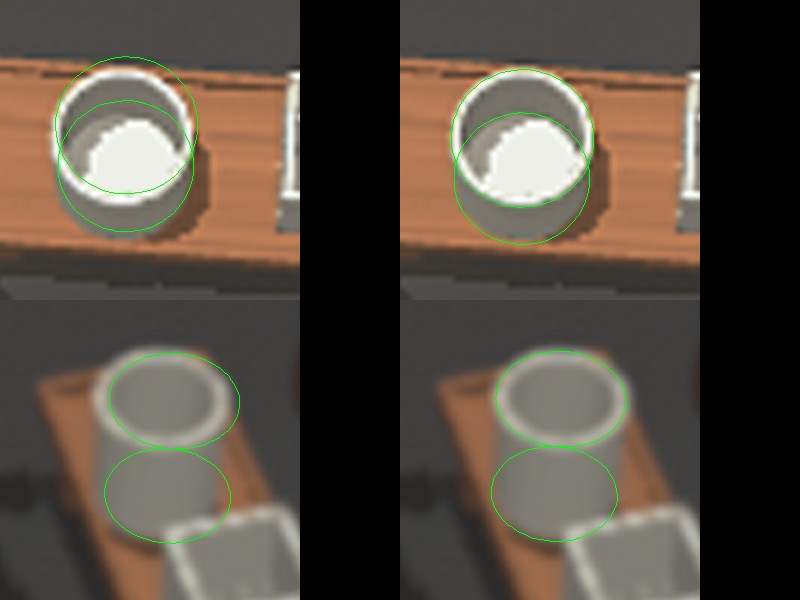

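```bash
python3 - <<'E'
from look import *
plan((.6445,-.0115,.249,-4.5),(.6445,-.0115,.087,-4.5))
E
```

```text
from [ 0.5366  0.1267  0.2493 -4.4873]
[ 0.644 -0.012  0.249 -4.5  ] -> -12.93 11.83 0.03 0.0 rows>= 2.8
[ 0.644 -0.012  0.087 -4.5  ] -> 0.0 0.0 16.2 0.0 rows>= 2.6
```

{"method": "move_arm", "body": {
  "series": "-4.3 4 0 0 1;-8.6 8 0 0 1;-12.9 11.8 0 0 1;-12.9 11.8 0 0 1;-12.9 11.8 5 0 1;-12.9 11.8 10 0 1;-12.9 11.8 14 0 1;-12.9 11.8 16.1 0 1"
}}

```text
time_s: 25.7
position: [0.6429, -0.01, 0.0863]
tool_rot: [[0.077, 0.997, -0.003], [0.997, -0.077, 0.001], [0.001, -0.003, -1.0]]
ft_force: [-0.1, 0.1, 0.1]
grip_width: 0.0856
gripper_force: 0.0
```

{"method": "move_arm", "body": {
  "series": "0 0 0 0 1;0 0 0 0 0.3;0 0 0 0 0.3;0 0 0 0 0;0 0 0 0 0;0 0 0 0 0",
  "force": 40
}}

```text
time_s: 26.45
position: [0.6449, -0.011, 0.0902]
tool_rot: [[0.078, 0.997, 0.003], [0.997, -0.078, -0.0], [0.0, 0.003, -1.0]]
ft_force: [-0.8, 2.0, 7.8]
grip_width: 0.0674
gripper_force: 45.7
```

{"method": "move_arm", "body": {
  "series": "0 0 -1.5 0 0;0 0 -1.5 0 0;0 0 -1.5 0 0;0 0 -0.7 0 0;0 0 -0.3 0 0;0 0 -0.3 0 0"
}}

```text
time_s: 27.2
position: [0.644, -0.0111, 0.0908]
tool_rot: [[0.078, 0.997, -0.001], [0.997, -0.078, 0.0], [0.0, -0.001, -1.0]]
ft_force: [0.2, -0.7, -1.7]
grip_width: 0.0675
gripper_force: 45.6
```

{"method": "move_arm", "body": {
  "series": "0 0 0.1 0 0;0 0 0.2 0 0;0 0 0.2 0 0;0 0 0.2 0 0"
}}

```text
time_s: 27.7
position: [0.6442, -0.0112, 0.0902]
tool_rot: [[0.078, 0.997, 0.001], [0.997, -0.078, -0.0], [-0.0, 0.001, -1.0]]
ft_force: [-3.9, 0.5, 5.8]
grip_width: 0.0678
gripper_force: 46.1
```

{"method": "move_arm", "body": {
  "series": "0 0 0 0 0.7;0 0 0 0 0.8;0 0 0 0 1;0 0 0 0 1;0 0 -4 0 1;0 0 -8 0 1;0 0 -12 0 1;0 0 -16 0 1"
}}

```text
time_s: 28.7
position: [0.644, -0.0111, 0.2507]
tool_rot: [[0.078, 0.997, -0.0], [0.997, -0.078, -0.0], [-0.0, -0.0, -1.0]]
ft_force: [0.4, 0.4, -0.2]
grip_width: 0.0857
gripper_force: 0.0
```

{"method": "move_arm", "body": {
  "series": "4.3 -4 0 0 1;9 -8 0 0 1;13 -11.8 0 0 1;18 -11.6 0 0 1;18 -11.6 0 0 1;18 -11.6 0 0 1"
}}

```text
time_s: 29.45
position: [0.5427, 0.177, 0.2492]
tool_rot: [[0.078, 0.997, -0.0], [0.997, -0.078, -0.0], [-0.0, -0.0, -1.0]]
ft_force: [0.3, 0.2, -1.3]
grip_width: 0.0854
gripper_force: 0.0
```

```bash
python3 - <<'E'
from look import *
r=np.radians
fit('tub_round',(.643,-.011,.06))
for c in('side','top'): fit('tub_round',(.643,-.011,.06),cams=(c,)); print(spotter.mark_of('tub_round',c)[0])
plan((.6265,.3025,.25,-2.5),(.6265,.3025,.06,-2.5))
E
```

```text
tub_round [ 0.6449 -0.0108  0.0629] yaw 1.0 1-IoU 0.072 views 2
tub_round [ 0.6441 -0.0092  0.0624] yaw -1.7 1-IoU 0.062 views 1
{'point': [0.6433, -0.0074, 0.0611], 'score': 0.96}
tub_round [ 0.6427 -0.0111  0.0699] yaw -0.9 1-IoU 0.038 views 1
{'point': [0.6434, -0.0093, 0.0606], 'score': 0.83}
from [ 0.5427  0.1771  0.2493 -4.5091]
[ 0.626  0.302  0.25  -2.5  ] -> 13.16 7.37 -0.07 -2.0 rows>= 2.4
[ 0.626  0.302  0.06  -2.5  ] -> 0.0 0.0 19.0 0.0 rows>= 3.0
```

{"method": "move_arm", "body": {
  "series": "4.4 2.5 0 -2 0;8.8 5 0 -2 0;13.2 7.4 0 -2 0;13.2 7.4 0 -2 0;13.2 7.4 5 -2 0;13.2 7.4 10 -2 0;13.2 7.4 10 -2 0;13.2 7.4 10 -2 0",
  "force": 60
}}

```text
time_s: 30.95
position: [0.6276, 0.303, 0.1521]
tool_rot: [[0.044, 0.999, 0.004], [0.999, -0.044, 0.001], [0.001, 0.004, -1.0]]
ft_force: [0.2, 0.1, 0.1]
grip_width: 0.0424
gripper_force: 0.0
```

```bash
python3 - <<'E'
from look import *
plan((.6265,.302,.051,-2.5))
shot('side','s3.png')
E
```

```text
from [ 0.6276  0.303   0.1521 -2.507 ]
[ 0.626  0.302  0.051 -2.5  ] -> -0.1 -0.1 10.11 -0.0 rows>= 1.6
```

View pics/s3.png

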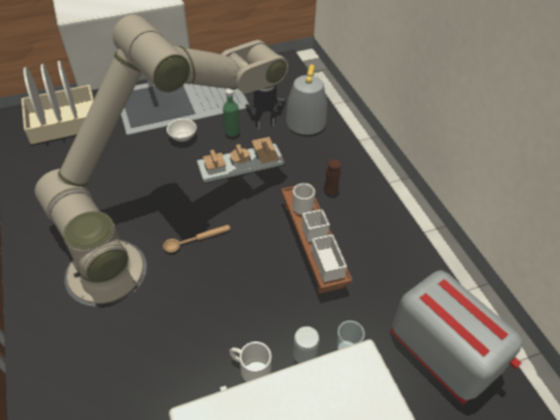

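The gripper hangs above the long lid at (265,150); all three tubs stand on the shelf. Grasp and pull.

{"method": "move_arm", "body": {
  "series": "-0.1 0 5 0 0;-0.1 0 8.5 0 0;-0.1 0 9.9 0 0;-0.1 0 9.9 0 0;-0.1 0 9.9 0 -0.5;-0.1 0 9.9 0 -1;-0.1 0 9.9 0 -1;-0.1 0 9.9 0 -1"
}}

```text
time_s: 32.0
position: [0.6276, 0.3024, 0.0524]
tool_rot: [[0.043, 0.999, 0.003], [0.999, -0.043, 0.001], [0.001, 0.003, -1.0]]
ft_force: [-0.4, 0.5, 5.4]
grip_width: 0.0128
gripper_force: 59.1
```

{"method": "move_arm", "body": {
  "series": "0 0 0 0 -1;0 0 0 0 -1;0 0 -0.5 0 -1;0 0 -1 0 -1;0 0 -1.5 0 -1;0 0 -2.5 0 -1;0 0 -3.5 0 -1;0 0 -5 0 -1"
}}

```text
time_s: 33.0
position: [0.6265, 0.3021, 0.1011]
tool_rot: [[0.043, 0.999, -0.0], [0.999, -0.043, -0.0], [-0.0, -0.0, -1.0]]
ft_force: [-0.1, 0.1, -0.4]
grip_width: 0.0123
gripper_force: 59.8
```

{"method": "move_arm", "body": {
  "series": "0 0 -5 0 -1;0 0 -10 0 -1;0 0 -15 0 -1;0 0 -15 0 -1;0 0 -15 0 -1"
}}

```text
time_s: 33.62
position: [0.6263, 0.302, 0.2497]
tool_rot: [[0.043, 0.999, -0.001], [0.999, -0.043, -0.0], [-0.0, -0.001, -1.0]]
ft_force: [-0.1, 0.2, -1.7]
grip_width: 0.0127
gripper_force: 59.9
```

```bash
python3 - <<'E'
from look import *
s=observe();p=s['position'];r=np.radians
fit('lid_long',(p[0],p[1],p[2]-.01),yaws=(r(-92.5),))
fit('lid_long',(p[0],p[1],p[2]-.01),yaws=(r(-92.5),))
for c in('side','top'): print([(np.round(k['point'],4),k['score']) for k in spotter.mark_of('lid_long',c)[:2]])
plan((.6285,-.2416,.25,-5))
shot('top','t4.png')
E
```

```text
lid_long [0.6275 0.3011 0.2383] yaw -92.3 1-IoU 0.518 views 2
lid_long [0.6246 0.3007 0.2391] yaw -88.7 1-IoU 0.479 views 2
[(array([0.6244, 0.298 , 0.2371]), 0.58)]
[(array([0.6254, 0.3035, 0.2345]), 0.82)]
from [ 0.6267  0.3022  0.2501 -2.486 ]
[ 0.628 -0.242  0.25  -5.   ] -> -54.32 2.54 0.01 2.5 rows>= 8.7
```

View pics/t4.png

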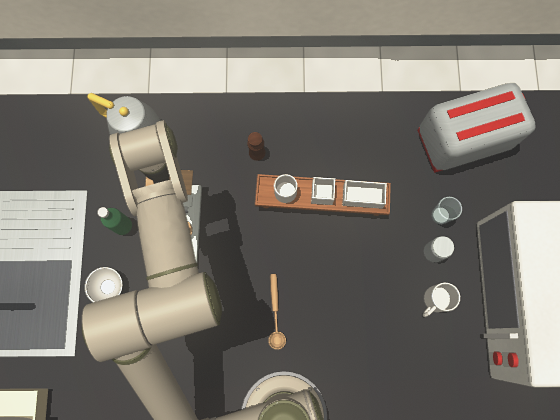

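{"method": "move_arm", "body": {
  "series": "-6 0.3 0 0 -1;-12 0.6 0 0 -1;-18 0.9 0 0 -1;-24 1.2 0 0 -1;-30 1.4 0 0 -1;-30 1.4 0 0 -1;-30 1.4 0 0 -1"
}}

```text
time_s: 35.05
position: [0.6276, 0.002, 0.2504]
tool_rot: [[0.044, 0.999, 0.0], [0.999, -0.044, 0.0], [0.0, 0.0, -1.0]]
ft_force: [0.4, 0.8, -0.5]
grip_width: 0.0126
gripper_force: 59.7
```

{"method": "move_arm", "body": {
  "series": "-6 0.3 0 0 -1;-12 0.6 0 1 -1;-18 0.9 0 2 -1;-24.3 1.1 0 2.3 -1;-24.3 1.1 0 2.3 -1;-24.3 1.1 4.5 2.3 -1;-24.3 1.1 9 2.3 -1;-24.3 1.1 9 2.3 -1"
}}

```text
time_s: 36.05
position: [0.6274, -0.2386, 0.1574]
tool_rot: [[0.081, 0.997, -0.006], [0.997, -0.081, 0.004], [0.003, -0.006, -1.0]]
ft_force: [-0.1, -0.3, -0.3]
grip_width: 0.0126
gripper_force: 59.7
```

```bash
python3 - <<'E'
from look import *
s=observe();p=s['position'];r=np.radians
fit('lid_long',(p[0],p[1],p[2]-.01),yaws=(r(-94.5),))
for c in('side','top'): print([(np.round(k['point'],4),k['score']) for k in spotter.mark_of('lid_long',c)[:2]],[(np.round(k['point'],4),k['score']) for k in spotter.mark_of('tub_long',c)[:2]])
plan((.6287,-.2414,.13,-4.8)); print(s['grip_width'],s['gripper_force'])
shot('top','t5.png');shot('side','s5.png')
a=cv2.imread('pics/t5.png')[150:260,300:440];b=cv2.imread('pics/s5.png')[180:310,250:390]
c=np.zeros((372,800,3),np.uint8);k=cv2.resize(a,(400,314),interpolation=2);c[:314,:400]=k;c[:,400:]=cv2.resize(b,(400,372),interpolation=2);cv2.imwrite('pics/z5.png',c)
E
```

```text
lid_long top no mask
lid_long [ 0.7526 -0.0389 -0.1804] yaw -88.2 1-IoU 0.324 views 1
[(array([ 0.6268, -0.2407,  0.1474]), 0.69)] [(array([ 0.6268, -0.2391,  0.0606]), 0.74), (array([ 0.6397, -0.0065,  0.0603]), 0.73)]
[] []
from [ 0.6284 -0.2415  0.1616 -4.7785]
[ 0.629 -0.241  0.13  -4.8  ] -> 0.01 0.03 3.16 0.0 rows>= 0.5
0.012614329914465471 59.70680236816406
```

View pics/z5.png

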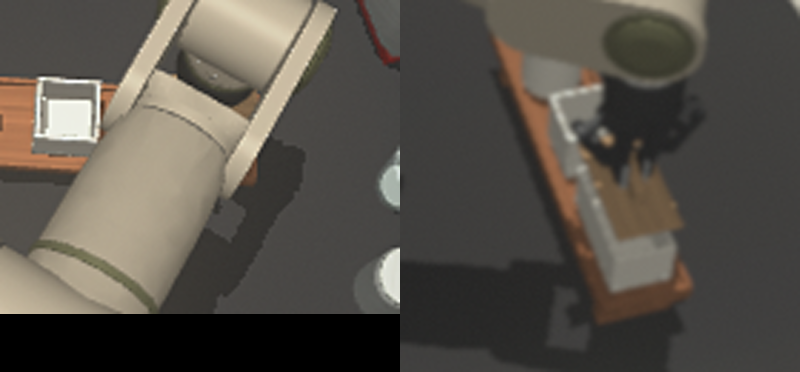

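{"method": "move_arm", "body": {
  "series": "0.1 0 1.5 0 -1;0.1 0 2.5 0 -1;0.1 0 3.1 0 -1;0.1 0 3.1 0 -1;0.1 0 3.3 0 -1;0.1 0 3.3 0 -1"
}}

```text
time_s: 37.3
position: [0.6282, -0.2404, 0.1275]
tool_rot: [[0.083, 0.997, 0.0], [0.997, -0.083, -0.0], [-0.0, 0.0, -1.0]]
ft_force: [-0.9, 0.3, -1.2]
grip_width: 0.0127
gripper_force: 59.7
```

{"method": "move_arm", "body": {
  "series": "0 0 0.1 0 -1;0 0 0.2 0 -1;0 0 0.2 0 -1;0 0 0.2 0 -1"
}}

```text
time_s: 37.8
position: [0.6283, -0.2405, 0.1265]
tool_rot: [[0.083, 0.997, 0.001], [0.997, -0.083, -0.001], [-0.001, 0.001, -1.0]]
ft_force: [-1.7, 0.7, 4.7]
grip_width: 0.0127
gripper_force: 60.6
```

{"method": "move_arm", "body": {
  "series": "0 0 0 0 -0.6;0 0 0 0 0;0 0 0 0 0;0 0 -4 0 0;0 0 -8 0 0;0 0 -12 0 0;0 0 -12 0 0"
}}

```text
time_s: 38.67
position: [0.629, -0.2408, 0.2489]
tool_rot: [[0.083, 0.997, 0.006], [0.997, -0.083, -0.004], [-0.003, 0.006, -1.0]]
ft_force: [0.3, -0.1, -1.2]
grip_width: 0.0428
gripper_force: 0.0
```

```bash
python3 - <<'E'
from look import *
plan((.58,.03,.25,-2.5),(.5325,.3065,.25,-2.5),(.5325,.3065,.051,-2.5))
E
```

```text
from [ 0.629  -0.2408  0.2489 -4.7809]
[ 0.58  0.03  0.25 -2.5 ] -> 26.58 -7.14 -0.11 -2.3 rows>= 4.4
[ 0.532  0.306  0.25  -2.5  ] -> 27.42 -5.95 0.0 0.0 rows>= 4.5
[ 0.532  0.306  0.051 -2.5  ] -> 0.0 0.0 19.9 0.0 rows>= 3.2
```

{"method": "move_arm", "body": {
  "series": "6 -1.6 0 0 0;12 -3.2 0 -1 0;18 -4.8 0 -2 0;24 -6.4 0 -2.3 0;26.6 -7.1 0 -2.3 0;26.6 -7.1 0 -2.3 0;26.6 -7.1 0 -2.3 0"
}}

```text
time_s: 39.55
position: [0.5797, 0.0298, 0.2447]
tool_rot: [[0.044, 0.999, -0.001], [0.999, -0.044, -0.0], [-0.0, -0.001, -1.0]]
ft_force: [0.0, -0.5, -0.3]
grip_width: 0.0428
gripper_force: 0.0
```

```bash
python3 - <<'E'
from look import *
r=np.radians
fit('lid_long',(.6287,-.2414,.115),yaws=(r(-94.5),))
fit('tub_round',(.6445,-.011,.06))
fit('tub_square',(.638,-.1215,.06),yaws=(r(-4.5),))
fit('lid_round',(.5325,.3065,.041),yaws=(r(-92),))
fit('lid_square',(.438,.3097,.041),yaws=(r(-92),))
plan((.5325,.3068,.25,-2.5));shot('top','t6.png')
E
```

```text
lid_long top no mask
lid_long [ 0.6569 -0.1922  0.0409] yaw -95.9 1-IoU 0.049 views 1
tub_round top no mask
tub_round [ 0.6446 -0.0064  0.0547] yaw 6.9 1-IoU 0.077 views 1
tub_square top no mask
tub_square [ 0.638  -0.1184  0.0616] yaw -4.3 1-IoU 0.114 views 1
lid_round [0.5344 0.3051 0.0422] yaw -88.0 1-IoU 0.1 views 2
lid_square [0.4392 0.3082 0.0402] yaw -91.9 1-IoU 0.173 views 2
from [ 0.5796  0.0306  0.2453 -2.484 ]
[ 0.532  0.307  0.25  -2.5  ] -> 27.39 -5.9 -0.47 0.0 rows>= 4.5
```

View pics/t6.png

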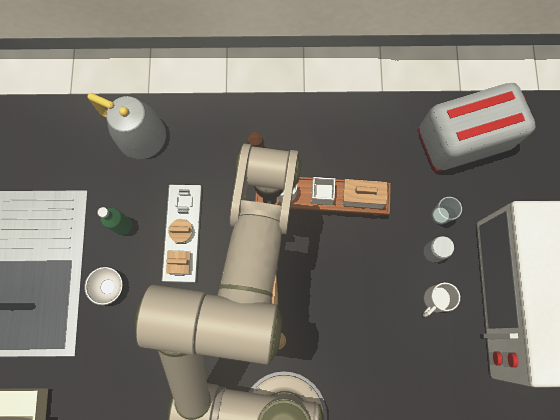

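The long lid lies flat on its tub at (366,192). Next the round lid at (180,231).

{"method": "move_arm", "body": {
  "series": "6 -1.3 0 0 0;12 -2.6 0 0 0;18 -3.9 0 0 0;24 -5.2 0 0 0;27.4 -5.9 0 0 0;27.4 -5.9 5 0 0;27.4 -5.9 9.5 0 0;27.4 -5.9 9.5 0 0"
}}

```text
time_s: 41.6
position: [0.5312, 0.3065, 0.1476]
tool_rot: [[0.043, 0.999, -0.006], [0.999, -0.043, -0.002], [-0.002, -0.006, -1.0]]
ft_force: [-0.1, -0.4, 0.5]
grip_width: 0.0428
gripper_force: 0.0
```

{"method": "move_arm", "body": {
  "series": "0 0 0 0 0;0 0 0 0 0"
}}

```text
time_s: 41.85
position: [0.5335, 0.3071, 0.1526]
tool_rot: [[0.044, 0.999, 0.004], [0.999, -0.044, 0.001], [0.001, 0.004, -1.0]]
ft_force: [-0.3, -0.4, 1.0]
grip_width: 0.0426
gripper_force: 0.0
```

{"method": "move_arm", "body": {
  "series": "0 0 5 0 0;0 0 8.5 0 0;0 0 9.8 0 0;0 0 9.8 0 0;0 0 9.8 0 -0.5;0 0 9.8 0 -1;0 0 9.8 0 -1;0 0 9.8 0 -1"
}}

```text
time_s: 42.85
position: [0.5331, 0.3072, 0.0538]
tool_rot: [[0.043, 0.999, 0.002], [0.999, -0.043, 0.001], [0.001, 0.002, -1.0]]
ft_force: [-0.8, -0.4, 6.0]
grip_width: 0.0126
gripper_force: 59.8
```

{"method": "move_arm", "body": {
  "series": "0 0 0 0 -1;0 0 0 0 -1;0 0 -0.5 0 -1;0 0 -1 0 -1;0 0 -1.5 0 -1;0 0 -2.5 0 -1;0 0 -3.5 0 -1;0 0 -5 0 -1"
}}

```text
time_s: 43.85
position: [0.5325, 0.3068, 0.1032]
tool_rot: [[0.043, 0.999, -0.0], [0.999, -0.043, -0.0], [-0.0, -0.0, -1.0]]
ft_force: [0.5, 0.3, -0.7]
grip_width: 0.0124
gripper_force: 59.9
```

{"method": "move_arm", "body": {
  "series": "0 0 -5 0 -1;0 0 -10 0 -1;0 0 -15 0 -1;0 0 -15 0 -1;0 0 -15 0 -1;0 0 -15 0 -1"
}}

```text
time_s: 44.6
position: [0.5321, 0.3067, 0.2509]
tool_rot: [[0.043, 0.999, -0.003], [0.999, -0.043, -0.001], [-0.001, -0.003, -1.0]]
ft_force: [-1.1, 0.0, -0.6]
grip_width: 0.0127
gripper_force: 59.9
```

```bash
python3 - <<'E'
from look import *
s=observe();print(s['position'])
for c in('side','top'): print([(np.round(k['point'],4),k['score']) for k in spotter.mark_of('lid_round',c)[:2]],[(np.round(k['point'],4),k['score']) for k in spotter.mark_of('tub_round',c)[:2]])
fit('tub_round',(.6445,-.011,.06)); fit('tub_square',(.638,-.1215,.06),yaws=(np.radians(-4.5),))
plan((.6442,-.0108,.25,-4.5))
E
```

```text
[0.53212253 0.3066687  0.25089307]
[(array([0.5349, 0.3053, 0.0384]), 0.67)] [(array([ 0.6456, -0.0062,  0.0649]), 0.85)]
[(array([0.5322, 0.3088, 0.0421]), 0.65)] [(array([ 0.6449, -0.0103,  0.0625]), 0.59)]
tub_round [ 0.6449 -0.0105  0.0645] yaw 2.2 1-IoU 0.065 views 2
tub_square [ 0.6381 -0.1206  0.0644] yaw -5.6 1-IoU 0.121 views 2
from [ 0.5326  0.3069  0.2523 -2.4871]
[ 0.644 -0.011  0.25  -4.5  ] -> -31.25 12.53 0.23 2.0 rows>= 5.4
```

```bash
python3 - <<'E'
from look import *
for c in('side','top'): optics.get_image(c);print([(np.round(k['point'],4),k['score']) for k in spotter.mark_of('lid_round',c)[:3]])
E
```

```text
[(array([0.5326, 0.3092, 0.2367]), 0.83)]
[]
```

{"method": "move_arm", "body": {
  "series": "-5 2.1 0 0 -1;-10.5 4.2 0 1 -1;-16 6.3 0 2 -1;-21 8.4 0 2 -1;-26 10.5 0 2 -1;-31.2 12.5 0 2 -1;-31.2 12.5 0 2 -1;-31.2 12.5 0 2 -1"
}}

```text
time_s: 46.4
position: [0.6438, -0.01, 0.2522]
tool_rot: [[0.078, 0.997, -0.0], [0.997, -0.078, 0.0], [0.0, -0.0, -1.0]]
ft_force: [-0.1, 0.5, -0.6]
grip_width: 0.0125
gripper_force: 59.9
```

{"method": "move_arm", "body": {
  "series": "0 0 4 0 -1;0 0 8 0 -1;0 0 8 0 -1;0 0 8 0 -1"
}}

```text
time_s: 46.9
position: [0.6446, -0.0096, 0.1744]
tool_rot: [[0.077, 0.997, 0.003], [0.997, -0.077, -0.001], [-0.0, 0.003, -1.0]]
ft_force: [0.5, 0.2, 0.3]
grip_width: 0.0124
gripper_force: 59.9
```

```bash
python3 - <<'E'
from look import *
for c in('side','top'):
  optics.get_image(c)
  for n in('lid_round','tub_round'): print(c,n,[(np.round(k['point'],4),k['score']) for k in spotter.mark_of(n,c)[:2]])
plan((.6444,-.0108,.15,-4.5)); s=observe();print(s['grip_width'],s['ft_force'])
E
```

```text
side lid_round [(array([ 0.6434, -0.0098,  0.1631]), 0.65)]
side tub_round [(array([ 0.6435, -0.006 ,  0.0636]), 0.83)]
top lid_round [(array([ 0.6425, -0.0111,  0.1615]), 0.4)]
top tub_round []
from [ 0.6441 -0.0103  0.1732 -4.4846]
[ 0.644 -0.011  0.15  -4.5  ] -> -0.05 0.03 2.32 0.0 rows>= 0.4
0.012794841502820436 [ 0.07303166  0.71531867 -0.47611592]
```

{"method": "move_arm", "body": {
  "series": "0 0 1 0 -1;0 0 2 0 -1;0 0 2.3 0 -1;0 0 2.4 0 -1;0 0 2.5 0 -1;0 0 2.5 0 -1"
}}

```text
time_s: 47.95
position: [0.6442, -0.0103, 0.1481]
tool_rot: [[0.078, 0.997, 0.001], [0.997, -0.078, -0.0], [-0.0, 0.001, -1.0]]
ft_force: [-0.3, -0.7, 4.0]
grip_width: 0.0127
gripper_force: 60.5
```

Seated at 0.148 (expected about 0.147). Release, go to the square lid.

{"method": "move_arm", "body": {
  "series": "0 0 0 0 -0.6;0 0 0 0 0;0 0 0 0 0;0 0 -4 0 0;0 0 -8 0 0;0 0 -10 0 0;0 0 -10 0 0"
}}

```text
time_s: 48.82
position: [0.6443, -0.0103, 0.2486]
tool_rot: [[0.078, 0.997, 0.003], [0.997, -0.078, -0.001], [-0.0, 0.003, -1.0]]
ft_force: [-0.4, 0.7, -0.7]
grip_width: 0.0431
gripper_force: 0.0
```

```bash
python3 - <<'E'
from look import *
plan((.438,.309,.25,-2.5),(.438,.309,.15,-2.5))
E
```

```text
from [ 0.6443 -0.0103  0.2486 -4.4849]
[ 0.438  0.309  0.25  -2.5  ] -> 30.22 -23.07 -0.14 -2.0 rows>= 6.1
[ 0.438  0.309  0.15  -2.5  ] -> 0.0 0.0 10.0 0.0 rows>= 1.6
```

{"method": "move_arm", "body": {
  "series": "5 -3.8 0 0 0;10 -7.6 0 -1 0;15 -11.5 0 -2 0;20 -15.3 0 -2 0;25 -19.2 0 -2 0;30.2 -23.1 0 -2 0;30.2 -23.1 0 -2 0;30.2 -23.1 0 -2 0"
}}

```text
time_s: 49.82
position: [0.437, 0.3088, 0.2463]
tool_rot: [[0.043, 0.999, -0.001], [0.999, -0.043, -0.001], [-0.001, -0.001, -1.0]]
ft_force: [-0.5, 0.0, -0.5]
grip_width: 0.0428
gripper_force: 0.0
```

{"method": "move_arm", "body": {
  "series": "0 0 5 0 0;0 0 9.8 0 0;0 0 9.8 0 0;0 0 9.8 0 0;0 0 9.8 0 0"
}}

```text
time_s: 50.45
position: [0.4383, 0.3089, 0.1512]
tool_rot: [[0.044, 0.999, 0.003], [0.999, -0.044, 0.001], [0.001, 0.003, -1.0]]
ft_force: [0.0, -0.7, 0.7]
grip_width: 0.0427
gripper_force: 0.0
```

```bash
python3 - <<'E'
from look import *
r=np.radians
for c in('side','top'):
  optics.get_image(c)
  for n in('lid_square','tub_square','tub_round','lid_round','lid_long'): print(c,n,[(np.round(k['point'],4).tolist(),round(k['score'],2)) for k in spotter.mark_of(n,c)[:2]])
fit('lid_round',(.644,-.0105,.135),yaws=(r(-94),))
fit('lid_long',(.6287,-.2414,.115),yaws=(r(-94.5),))
fit('tub_square',(.638,-.1215,.06),yaws=(r(-4.5),))
fit('lid_square',(.438,.309,.041),yaws=(r(-92.5),))
plan((.438,.309,.051,-2.5)); 
E
```

```text
side lid_square [([0.4383, 0.3076, 0.0444], 0.56)]
side tub_square [([0.6379, -0.117, 0.0571], 0.78)]
side tub_round [([0.6452, -0.0122, 0.0592], 0.8), ([0.6293, -0.239, 0.0617], 0.15)]
side lid_round [([0.6437, -0.0098, 0.135], 0.8)]
side lid_long [([0.6258, -0.2436, 0.1145], 0.83)]
top lid_square [([0.4364, 0.3102, 0.0378], 0.65), ([0.5585, 0.4907, 0.0019], 0.4)]
top tub_square [([0.6393, -0.1229, 0.06], 0.63)]
top tub_round []
top lid_round [([0.6463, -0.0088, 0.1329], 0.82)]
top lid_long [([0.6254, -0.2407, 0.1129], 0.87)]
lid_round [ 0.6447 -0.013   0.1378] yaw -93.5 1-IoU 0.061 views 2
lid_long [ 0.6294 -0.2405  0.1149] yaw -94.8 1-IoU 0.103 views 2
tub_square [ 0.6376 -0.1203  0.067 ] yaw -4.6 1-IoU 0.084 views 2
lid_square top no mask
lid_square [0.4363 0.3085 0.0419] yaw -93.4 1-IoU 0.097 views 1
from [ 0.4372  0.3089  0.1493 -2.4889]
[ 0.438  0.309  0.051 -2.5  ] -> 0.02 0.08 9.83 0.0 rows>= 1.6
```

{"method": "move_arm", "body": {
  "series": "0 0 5 0 0;0 0 8.5 0 0;0 0 9.8 0 0;0 0 9.8 0 0;0 0 9.8 0 -0.5;0 0 9.8 0 -1;0 0 9.8 0 -1;0 0 9.8 0 -1"
}}

```text
time_s: 52.85
position: [0.4378, 0.3092, 0.0526]
tool_rot: [[0.043, 0.999, 0.002], [0.999, -0.043, 0.001], [0.001, 0.002, -1.0]]
ft_force: [-0.9, -1.2, 6.2]
grip_width: 0.013
gripper_force: 59.6
```

{"method": "move_arm", "body": {
  "series": "0 0 0 0 -1;0 0 0 0 -1;0 0 -0.5 0 -1;0 0 -1 0 -1;0 0 -1.5 0 -1;0 0 -2.5 0 -1;0 0 -3.5 0 -1;0 0 -5 0 -1"
}}

```text
time_s: 53.85
position: [0.4371, 0.3088, 0.1022]
tool_rot: [[0.043, 0.999, -0.0], [0.999, -0.043, -0.0], [-0.0, -0.0, -1.0]]
ft_force: [1.2, 0.3, -1.0]
grip_width: 0.0129
gripper_force: 59.9
```

{"method": "move_arm", "body": {
  "series": "0 0 -5 0 -1;0 0 -10 0 -1;0 0 -15 0 -1;0 0 -15 0 -1;0 0 -15 0 -1;0 0 -15 0 -1"
}}

```text
time_s: 54.6
position: [0.4367, 0.3087, 0.2501]
tool_rot: [[0.043, 0.999, -0.003], [0.999, -0.043, -0.001], [-0.001, -0.003, -1.0]]
ft_force: [0.3, -0.2, -0.4]
grip_width: 0.0126
gripper_force: 60.0
```

```bash
python3 - <<'E'
from look import *
s=observe();p=s['position']
for c in('side','top'): optics.get_image(c);print([(np.round(k['point'],4),k['score']) for k in spotter.mark_of('lid_square',c)[:3]])
fit('lid_square',(p[0],p[1],p[2]-.011),yaws=(np.radians(-92.5),))
plan((.55,.09,.25,-4.5),(.638,-.1215,.25,-4.5))
E
```

```text
[(array([0.4414, 0.3104, 0.2414]), 0.7), (array([ 0.6401, -0.1189,  0.0561]), 0.16)]
[(array([7.932e-01, 7.780e-02, 5.000e-04]), 0.56), (array([0.4376, 0.3068, 0.2368]), 0.4)]
lid_square [0.4392 0.3102 0.2341] yaw -95.4 1-IoU 0.579 views 2
from [ 0.4372  0.3089  0.2512 -2.4864]
[ 0.55  0.09  0.25 -4.5 ] -> -21.38 12.22 0.12 2.0 rows>= 3.9
[ 0.638 -0.122  0.25  -4.5  ] -> -20.39 10.43 0.0 0.0 rows>= 3.7
```

{"method": "move_arm", "body": {
  "series": "-5 3 0 0 -1;-10.5 6 0 1 -1;-16 9.2 0 2 -1;-21.4 12.2 0 2 -1;-21.4 12.2 0 2 -1;-21.4 12.2 0 2 -1"
}}

```text
time_s: 55.75
position: [0.5497, 0.0899, 0.2512]
tool_rot: [[0.079, 0.997, -0.001], [0.997, -0.079, 0.0], [0.0, -0.001, -1.0]]
ft_force: [-0.1, 0.8, -0.7]
grip_width: 0.0128
gripper_force: 60.0
```

{"method": "move_arm", "body": {
  "series": "-5 2.6 0 0 -1;-10 5.2 0 0 -1;-15 7.8 0 0 -1;-20.4 10.4 0 0 -1;-20.4 10.4 0 0 -1;-20.4 10.4 0 0 -1;-20.4 10.4 5 0 -1;-20.4 10.4 8.5 0 -1"
}}

```text
time_s: 56.75
position: [0.6369, -0.119, 0.1652]
tool_rot: [[0.075, 0.997, -0.001], [0.997, -0.075, 0.001], [0.0, -0.001, -1.0]]
ft_force: [-0.4, -0.2, -0.8]
grip_width: 0.0125
gripper_force: 59.9
```

{"method": "move_arm", "body": {
  "series": "0 0 0 0 -1;0 0 0 0 -1"
}}

```text
time_s: 57.0
position: [0.6383, -0.1208, 0.1686]
tool_rot: [[0.077, 0.997, 0.003], [0.997, -0.077, -0.001], [-0.001, 0.003, -1.0]]
ft_force: [0.7, -0.0, -0.7]
grip_width: 0.0123
gripper_force: 59.9
```

```bash
python3 - <<'E'
from look import *
for c in('side','top'):
  optics.get_image(c)
  for n in('lid_square','tub_square'): print(c,n,[(np.round(k['point'],4).tolist(),round(k['score'],2)) for k in spotter.mark_of(n,c)[:2]])
plan((.638,-.1215,.14,-4.5)); s=observe();print(s['grip_width'],s['ft_force'])
E
```

```text
side lid_square [([0.6401, -0.1199, 0.1584], 0.73)]
side tub_square [([0.6367, -0.1183, 0.0556], 0.96), ([0.7909, 0.079, -0.002], 0.5)]
top lid_square [([0.5281, 0.3052, 0.0016], 0.36)]
top tub_square []
from [ 0.6378 -0.1217  0.1672 -4.4843]
[ 0.638 -0.122  0.14  -4.5  ] -> 0.02 0.02 2.72 0.0 rows>= 0.4
0.012469314165242964 [ 0.32986164  0.40385914 -0.75381989]
```

{"method": "move_arm", "body": {
  "series": "0.05 0 1 0 -1;0.05 0 2 0 -1;0.05 0 2.6 0 -1;0.05 0 2.8 0 -1;0.05 0 3 0 -1;0.05 0 3 0 -1"
}}

```text
time_s: 58.05
position: [0.6378, -0.1213, 0.1368]
tool_rot: [[0.078, 0.997, 0.001], [0.997, -0.078, -0.0], [-0.0, 0.001, -1.0]]
ft_force: [-0.4, -0.6, 1.2]
grip_width: 0.0126
gripper_force: 60.2
```

Nearly seated at 0.1368; a touch lower, release and withdraw to the side.

{"method": "move_arm", "body": {
  "series": "0 0 0.1 0 -1;0 0 0.1 0 -1;0 0 0.1 0 -0.6;0 0 0.1 0 0;0 0 0.1 0 0;0 0 -4 0 0;0 0 -8 0 0;0 0 -12 0 0"
}}

```text
time_s: 59.05
position: [0.6375, -0.1212, 0.2575]
tool_rot: [[0.078, 0.997, -0.0], [0.997, -0.078, 0.0], [0.0, -0.0, -1.0]]
ft_force: [0.2, -0.7, 0.5]
grip_width: 0.0428
gripper_force: 0.0
```

{"method": "move_arm", "body": {
  "series": "5 -4 0 0 0;10 -8 0 0 0;15 -12 0 0 0;20 -16 0 0 0;25 -20 0 0 0;30 -22 0 0 0;30 -22 0 0 0;30 -22 0 0 0"
}}

```text
time_s: 60.05
position: [0.4419, 0.1949, 0.2563]
tool_rot: [[0.078, 0.997, 0.0], [0.997, -0.078, -0.0], [-0.0, 0.0, -1.0]]
ft_force: [1.3, 0.0, -0.1]
grip_width: 0.0426
gripper_force: 0.0
```

```bash
python3 - <<'E'
from look import *
r=np.radians
fit('lid_round',(.644,-.0105,.135),yaws=(r(-94),))
fit('lid_long',(.6287,-.2414,.115),yaws=(r(-94.5),))
fit('lid_square',(.638,-.1212,.125),yaws=(r(-94.5),))
shot('top','t7.png');shot('side','s7.png')
a=cv2.imread('pics/t7.png')[160:230,235:400];b=cv2.imread('pics/s7.png')[165:305,240:400]
c=np.zeros((600,800,3),np.uint8);c[:300,:707]=cv2.resize(a,(707,300),interpolation=2);c[300:,:343]=cv2.resize(b,(343,300),interpolation=2);cv2.imwrite('pics/z7.png',c)
E
```

```text
lid_round [ 0.6471 -0.0124  0.1365] yaw -89.3 1-IoU 0.093 views 2
lid_long [ 0.6199 -0.2364  0.1522] yaw -93.9 1-IoU 0.474 views 2
lid_square [ 0.639  -0.122   0.1276] yaw -94.7 1-IoU 0.074 views 2
```

View pics/z7.png

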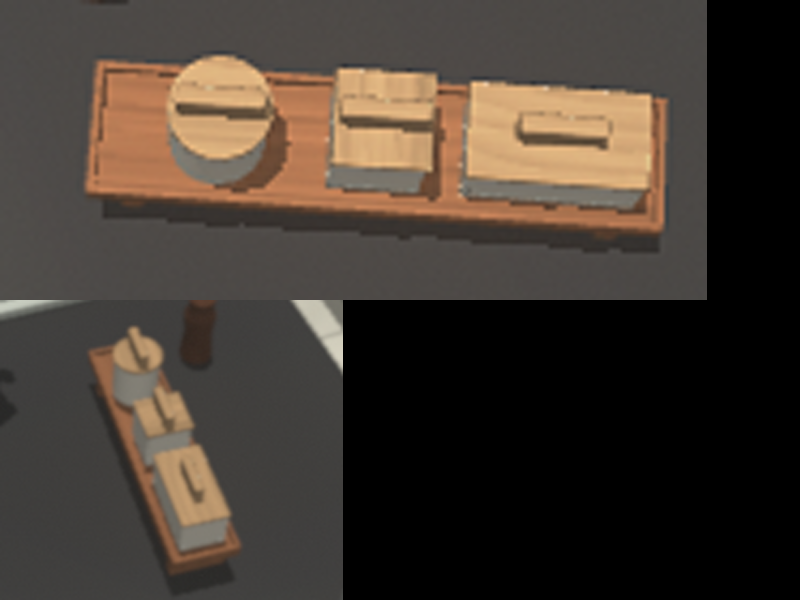

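View pics/s7.png

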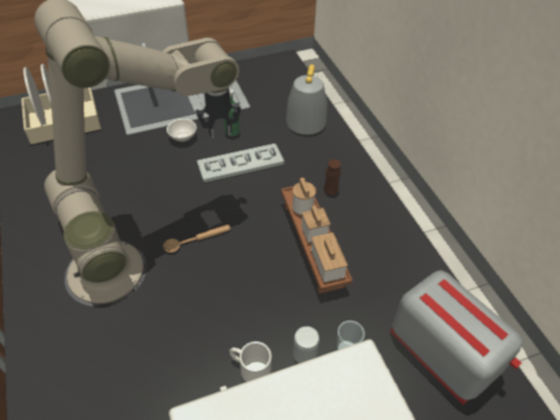

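All three closed canisters stand on the shelf at (304,195), (317,225) and (330,257), lids flat and lined up. The stand is empty, the bystanders are upright and the robot touches nothing.

```bash
python3 -c "
from rig import order
print(order.close_job())"
```

```text
the job is handed in; nothing more can be done
None
```

The job is handed in: all three lids were on the stand, each is now on its matching canister, and the three closed canisters stand inside the shelf's lip with lids flat and lined up and nothing knocked over in the final pictures; the hand-in returned no verdict.

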